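# Load the sample carrier into its locating notches and lock it

### The arm

A 6-joint arm with a two-finger parallel gripper is mounted at the origin on a cart in front of the work surface, level with it; the furniture and walls round the work are solid. World frame = base frame: x ahead of the robot, y to its left, z up, the work surface at z = 0. Lengths are in m, angles in rad, forces in N, time in s.
With the tool pointing down it reaches from about 0.4 to 0.825 m from the base axis. Payload 7 kg.
Tool frame: the origin (TCP) lies at the very end of the fingers, on their centre line; the grasp point (between the pads) lies 19 mm behind it; z points along the fingers, y is the direction in which the jaws open and shut (so a half turn about z gives the same grasp; the last joint's range is limited). The gripper opens to 85 mm and grips with 20 to 120 N. Pads are 22 mm wide; open, the fingers measure 114 mm over their backs; the gripper's body (76 mm by 85 mm) begins 54 mm behind the grasp point. The pads swing forward as they close: fully open they stand 13 mm farther back than shut.
Start: joints at [1.636, 0.359, 0.012, 0, -1.224, -0.288], TCP at [0.149, 0.658, 0.231] pointing down, gripper open.
Joint ranges: [-3.07, 3.07], [-1.43, 2.12], [-1.02, 1.25], [-3.03, 1.67], [-3.05, -0], [-3.03, 3.03]. Speed limits (rad/s): [2.39, 2.39, 3.01, 3.14, 3.14, 3.14].

### API

Orientations are given as [roll, pitch, yaw] about the fixed x, y, z axes, in that order (R = Rz(yaw) Ry(pitch) Rx(roll)).
In Python, from workcell import * gives the robot as it stands.
- The arm moves only by the shell command python3 -m jog 'ROWS' [OPENING]. ROWS is JSON, a list of rows, each a list of 4 numbers: the shift along the world's x, y, z in cm, then the turn about the world's z in units of 8 degrees (1.0 is 8 degrees). A call has 1 to 20 rows; each row shifts and turns the pose as measured when the row begins; what a row does not reach is not made up. A row lasts 1/10 s, in which the tool goes at most 50 mm and 8.59 degrees, less where a joint would pass 70% of its speed; a pose out of reach is approached as far as the arm can. A call with a gripper value outside its range is refused whole. OPENING is the finger opening in cm, from 0 to 8.54, set as the call begins (- or left out, the last holds). The fingers move at their own pace and stop on an object; the grip force is fixed at half the most. Time passes only in rows, so rows that do not move let the fingers close. It gives the time, the measured TCP pose, the force and the opening at its end, in the units of the state.
- read_state(): the state, without advancing time (a new reading comes with each control period).
- read_camera(name): name is "side" or "top"; returns a dict with "color" (420x560x3 uint8, red, green, blue), "range_z" (420x560 float32, m along the optical axis (not along the pixel's ray), 0 where there is no reading), "intrinsics" (3x3 intrinsics, pixels), "position" and "orientation" of the camera in the world. Camera axes: x right, y up, looking along -z (the intrinsics and any distortion apply to the point x, -y, -z); pixel columns grow to the right and rows downward; lengths in m; the calibration is good to about 2 mm. A picture is of the moment at which its call begins.
- finish_job(): hands the job in, once; it reports no verdict.
The state is a dict: "time_s": time; "q": joint angles; "dq": joint speeds; "joint_efforts": joint torques, N m; "tool_pos": TCP position; "ee_rot": TCP orientation; "wrist_force": force on the tool from outside, world axes, zero at the start; "ft_torque": the same for the moment, N m; "opening": finger opening in m.
Only numpy, scipy, OpenCV 4.12 (cv2) and the standard library are available. Lean on these libraries where they do the work, as an engineer would, in place of code of your own. Each camera call takes 0.05 s, during which the arm holds its last target.

### The job

Load the sample carrier (the board with the tube rack on it) into the sampler: with a fingertip on the upright lip at its tail, push it gently along its rails towards the sampling unit until you feel it drop into the locating notches, flat on the rails. Then push the pin of the keeper so that the keeper arm swings right over the board and locks it down. Push only: do not grip or lift anything, leave the tube rack, its test tubes and the bottles and glassware around alone, and come away clear of everything.

Things in the scene. Friction and masses are not known exactly. Their poses are not given: they have to be found in the camera images.
- deck: Fixed loading deck, 112 mm wide: two white rails along its y axis (y -205 to +100 mm), tops 26 mm above the worktop, 38 mm high flanges outside them. Origin on the worktop, where the seated carrier's origin lies in plan. Load towards +y (robot's left). Notches 14 mm long at y = +80 and -80 mm. White sampling unit at y 100 to 170 mm, 128 mm high; needle arm, 206 mm high, reaches back to y = +52 mm.
- carrier: Loose grey board with tube rack, riding on the rails on 4 feet. Origin under the board below the rack centre, axes as the deck's: 32 mm above the worktop while riding, 26 when dropped into the notches (deck y = 0 +-2 mm), whose ends then stop it. Starts 55 to 105 mm short (-y). Slides at 3 to 7 N. Board y -112 to +92 mm, 97 wide, 6 thick; tongue 44 wide to y = -165; rack top 72, tubes 130 mm up.
- carrier_lip (a point): Centre of the outer (-y) face of the upright lip at the end of the carrier's tongue: push this face towards +y. Lip 44 mm wide (x), 6 mm thick (y), from the board's underside to 36 mm above it; this point is 21 mm above the underside and 165 mm behind (-y) the carrier's origin. Axes as the carrier's.
- keeper (a joint): Flat steel arm, 14 mm wide, 47 mm long, turning level on a post at deck x = +64, y = -97 mm; 34 to 40 mm above the worktop. 0 rad: points to deck -y, beside the rail (open). Growing: clockwise from above. 1.57 (stop): points to deck -x, over the board's edge (locked). Starts -0.45 to 0.1; stays where left; 1 to 2 N at the pin moves it. It passes over the board only once that is seated (2 mm gap).
- keeper_pin (a point): Upright round pin near the free end of the keeper arm, to push with a fingertip: 37 mm from the pivot, 10 mm thick (12 mm head), from 40 to 72 mm above the worktop. Origin on its axis, 56 mm above the worktop; its -y axis points from the pivot out along the arm.
- tube_1: Loose glass test tube, 18 mm wide, 120 mm tall, standing in the carrier's rack at carrier x = +13, y = +64.5 mm. Origin at its foot, z up along the tube. Not to be touched.
- tube_2: Loose glass test tube, 18 mm wide, 120 mm tall, standing in the carrier's rack at carrier x = -13, y = +39.0 mm. Origin at its foot, z up along the tube. Not to be touched.
- white_bottle: Bystander: white bottle, 46 mm wide, 92 mm tall; origin under its centre.
- flask: Bystander: volumetric flask, 66 mm wide, 173 mm tall, behind the deck; origin under its centre.

How it is judged:
By the outcome, as a careful person would: the job done as asked, in the order asked, and still so for the second after the job is handed in, with the robot touching nothing.
It also fails if it takes over 51 s, if anything falls off the work surface, if the arm or the gripper's body presses on something with over 40 N, if the wrist force passes 120 N, or if a joint passes its speed limit or range.

## Working session

There is one attempt and no reset: what is moved stays moved. The work goes in short steps, Python scripts to look and compute and a shell command to move; the robot and the scene stay as the last step left them, time stands still between calls to the robot, and variables do not carry over. Pictures are saved under pics/ and viewed, and the job is handed in when it is done.

```bash
ls; mkdir -p pics; cat > h.py <<'E'
from workcell import *
import numpy as np, cv2
def snap(n,tag):
    d=read_camera(n); cv2.imwrite(f'pics/{tag}.png',d['color'][:,:,::-1]); np.savez(f'pics/{tag}.npz',**d); return d
E
python3 - <<'E'
from h import *
s=read_state(); print(s)
for n in('side','top'):
    d=snap(n,n+'0'); print(n,d['intrinsics'],d['position'],d['orientation'],[k for k in d])
E
```

```text
pics
{'time_s': 0.0, 'q': array([ 1.63610094e+00,  3.59429580e-01,  1.10605204e-02, -3.67488660e-04,
       -1.22411274e+00, -2.88101500e-01]), 'dq': array([ 0.00017171, -0.00045136,  0.00125304, -0.00032077, -0.0003646 ,
        0.00168616]), 'joint_efforts': array([-3.13534714e-03, -5.83319736e+01,  2.93429857e+01,  6.93694711e+00,
       -5.74436141e-03, -6.81889489e-06]), 'tool_pos': array([0.14905956, 0.65783521, 0.23033368]), 'ee_rot': array([ 3.13987849e+00, -1.47725089e-04, -2.22921919e-01]), 'wrist_force': array([-0.42542923, -0.03219573,  0.16794761]), 'ft_torque': array([ 0.01661884,  0.02203937, -0.03392609]), 'opening': 0.08551846824011637}
side [[395.24794249   0.         278.07713173]
 [  0.         395.24794249 212.35637788]
 [  0.           0.           1.        ]] [-0.01635407  0.07328134  0.75228204] [ 0.71929952  0.00995798 -1.78901089] ['color', 'range_z', 'intrinsics', 'position', 'orientation']
top [[389.1067614    0.         284.80896883]
 [  0.         389.1067614  214.17697602]
 [  0.           0.           1.        ]] [ 0.41048616 -0.02309019  0.90415634] [ 0.17106322 -0.03228759 -1.56877656] ['color', 'range_z', 'intrinsics', 'position', 'orientation']
```

View pics/side0.png

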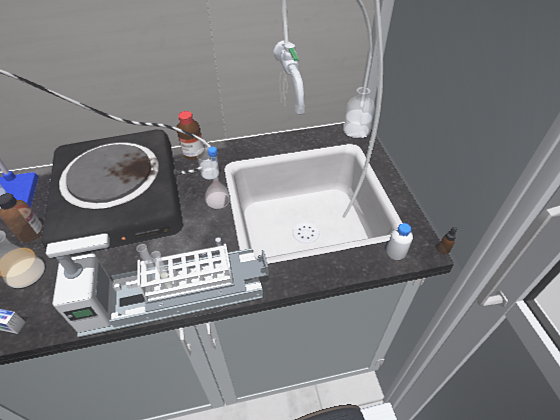

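View pics/top0.png

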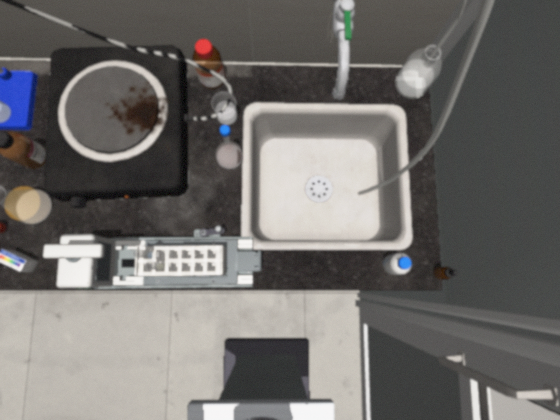

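```bash
python3 - <<'E'
import cv2
a=cv2.imread('pics/top0.png');b=cv2.imread('pics/side0.png')
cv2.imwrite('pics/tz.png',cv2.resize(a[215:300,90:280],None,fx=4.2,fy=4.2,interpolation=cv2.INTER_CUBIC))
cv2.imwrite('pics/sz.png',cv2.resize(b[225:340,90:280],None,fx=4.2,fy=4.2,interpolation=cv2.INTER_CUBIC))
E
```

```text
(no output)
```

View pics/tz.png

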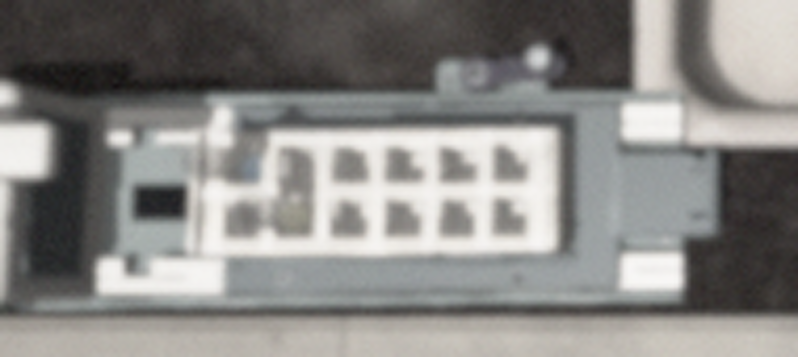

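View pics/sz.png

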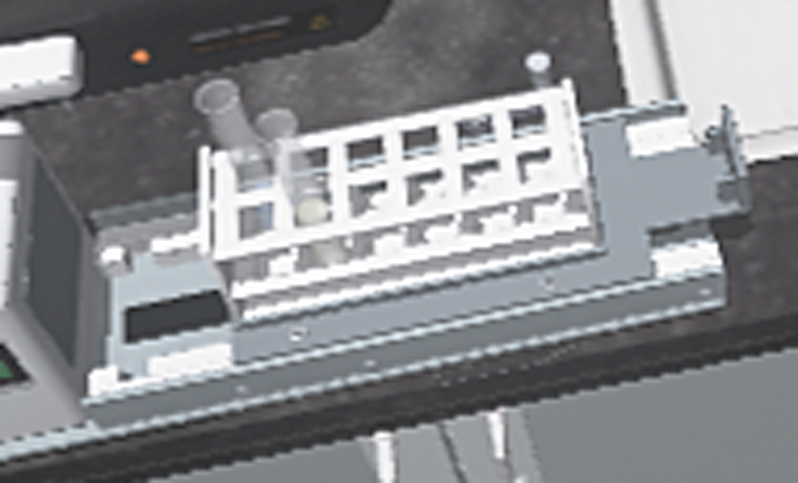

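```bash
cat >> h.py <<'E'
from scipy.spatial.transform import Rotation as Rt
def cast(d,u,v,z):
    K=d['intrinsics'];R=Rt.from_euler('xyz',d['orientation']).as_matrix()
    r=R@np.array([(u-K[0,2])/K[0,0],-(v-K[1,2])/K[1,1],-1.]);p=np.array(d['position']);return p+r*(z-p[2])/r[2]
def proj(d,P):
    K=d['intrinsics'];R=Rt.from_euler('xyz',d['orientation']).as_matrix()
    c=R.T@(np.array(P)-d['position']);return K[0,2]-K[0,0]*c[0]/c[2],K[1,2]+K[1,1]*c[1]/c[2]
E
python3 - <<'E'
from h import *
t=dict(np.load('pics/top0.npz'));s=dict(np.load('pics/side0.npz'))
T=lambda x,y,z:cast(t,90-.38+x/4.2,215-.38+y/4.2,z)
S=lambda x,y,z:cast(s,90-.38+x/4.2,225-.38+y/4.2,z)
for n,p in dict(lipTfar=T(720,149,.068),lipTnear=T(720,237,.068),pinT=T(540,57,.072),pivT=T(478,72,.04),railUR=T(685,98,.038),railLR=T(685,302,.038),railUL=T(210,93,.038),railLL=T(20,308,.038),
 boardUR=T(618,105,.038),railtopR1=T(684,120,.026),railtopR2=T(684,270,.026),
 pinS=S(538,62,.072),lipSfar=S(731,108,.068),lipSnear=S(747,187,.068),railSR=S(722,270,.038),railSL=S(85,403,.038),railSUR=S(685,104,.038)).items(): print(n,(p*1000).round(1))
# range check
def rz(d,u,v):
    z=d['range_z'][v-1:v+2,u-1:u+2]; return z
print(rz(t,259,260),rz(t,218,228))
E
```

```text
lipTfar [476.5   1.   68. ]
lipTnear [4.321e+02 4.000e-01 6.800e+01]
pinT [522.8  93.3  72. ]
pivT [518.9 130.2  40. ]
railUR [505.9  20.8  38. ]
railLR [399.4  19.   38. ]
railUL [507.1 270.3  38. ]
railLL [395.8 359.5  38. ]
boardUR [502.   56.1  38. ]
railtopR1 [495.3  21.7  26. ]
railtopR2 [415.8  20.4  26. ]
pinS [520.3  94.9  72. ]
lipSfar [472.5   3.2  68. ]
lipSnear [424.4   4.7  68. ]
railSR [399.5  23.2  38. ]
railSL [396.3 324.5  38. ]
railSUR [501.9  23.4  38. ]
[[0.83148205 0.8322059  0.83405983]
 [0.831106   0.83242166 0.8335211 ]
 [0.83116204 0.8302601  0.833941  ]] [[0.8370446  0.8393067  0.83546764]
 [0.8374901  0.8340665  0.836232  ]
 [0.833425   0.83167285 0.83365476]]
```

```bash
python3 -m jog '[[2.5,-3,1.5,-0.8],[2.5,-3,1.5,-0.8],[2.5,-3,1.5,-0.8],[2.5,-3,1.5,-0.8],[2.5,-3,1,-0.8],[2.5,-3,0,-0.8],[2.5,-3,0,-0.8],[2.5,-3,0,-0.8],[2.5,-3,0,-0.8],[2.5,-3,0,-0.8],[2.5,-3,0,-0.8],[2.5,-3,0,-0.8]]' 0
```

```text
time_s: 1.3
tool_pos: [0.4534, 0.2836, 0.2969]
ee_rot: [3.131, -0.002, -1.609]
wrist_force: [0.3, 0.9, 0.7]
opening: -0.0002
```

```bash
python3 -m jog '[[0,-4,0,0.3],[0,-4,0,0],[0,-4,0,0],[0,-4,0,0],[0,-4,0,0],[0,-4,0,0],[0,-4,0,0],[0,-4,0,0],[0,0,0,0],[0,0,0,0]]'; python3 - <<'E'
from h import *
snap('top','top1');snap('side','side1')
E
```

```text
time_s: 2.3
tool_pos: [0.4511, -0.0537, 0.2934]
ee_rot: [3.126, -0.005, -1.577]
wrist_force: [0.3, 0.9, 0.1]
opening: 0.0001
```

View pics/side1.png

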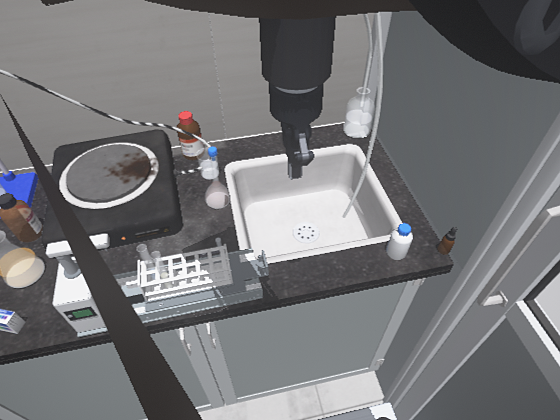

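View pics/top1.png

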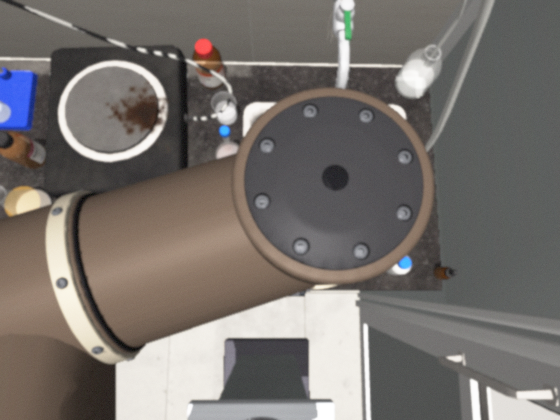

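```bash
python3 -m jog '[[0,0,-4,0],[0,0,-4,0],[0,0,-4,0],[0.2,0,-4,0],[0,0,-4,0.1],[0,0,-2.5,0],[0,0,-1.5,0],[0,0,0,0]]'; python3 - <<'E'
from h import *
snap('top','top2');snap('side','side2')
s=read_state()
for n in('top','side'):
  print(n,proj(dict(np.load(f'pics/{n}2.npz')),s['tool_pos']))
a=cv2.imread('pics/top2.png');b=cv2.imread('pics/side2.png')
cv2.imwrite('pics/sz2.png',cv2.resize(b[205:305,150:340],None,fx=4.2,fy=4.2,interpolation=cv2.INTER_CUBIC))
E
```

```text
time_s: 3.2
tool_pos: [0.4547, -0.0433, 0.0471]
ee_rot: [3.133, -0.004, -1.545]
wrist_force: [-0.2, -0.4, 0.2]
opening: 0.0
top (np.float64(281.3913207025512), np.float64(260.1451294422154))
side (np.float64(286.60940295120554), np.float64(257.5253026208292))
```

View pics/sz2.png

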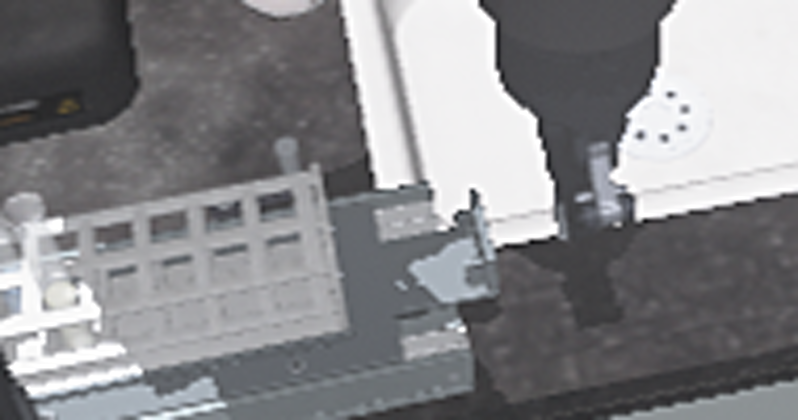

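```bash
python3 -m jog '[[0,1,-0.3,-0.1],[0,1,0,0],[0,0.5,0,0],[0,0.3,0,0],[0,0.3,0,0]]'; python3 -m jog '[[0,0.3,0,0],[0,0.3,0,0]]';python3 -m jog '[[0,0.3,0,0],[0,0.3,0,0]]'
```

```text
time_s: 3.8
tool_pos: [0.4599, -0.0081, 0.051]
ee_rot: [-3.139, -0.001, -1.555]
wrist_force: [1.0, -5.0, 0.2]
opening: -0.0
time_s: 4.0
tool_pos: [0.4592, -0.0023, 0.0512]
ee_rot: [-3.139, -0.001, -1.555]
wrist_force: [-0.4, -3.1, -1.2]
opening: -0.0001
time_s: 4.2
tool_pos: [0.4587, 0.0033, 0.0511]
ee_rot: [-3.141, -0.002, -1.555]
wrist_force: [0.2, -4.9, 0.6]
opening: -0.0
```

```bash
python3 -m jog '[[-0.2,0.3,-0.1,0],[-0.1,0.3,-0.1,0],[-0.1,0.3,-0.1,0],[0,0.3,-0.1,0]]';python3 -m jog '[[0,0.3,0,0],[0,0.3,0,0],[0,0.3,0,0],[0,0.3,0,0]]'; python3 -m jog '[[0,0.3,0,0],[0,0.3,0,0],[0,0.3,0,0]]'
```

```text
time_s: 4.6
tool_pos: [0.4581, 0.0138, 0.0501]
ee_rot: [-3.135, -0.006, -1.553]
wrist_force: [-0.6, -8.1, 6.0]
opening: -0.0002
time_s: 5.0
tool_pos: [0.458, 0.0258, 0.0502]
ee_rot: [-3.135, -0.007, -1.553]
wrist_force: [0.7, -5.7, 0.5]
opening: -0.0004
time_s: 5.3
tool_pos: [0.4579, 0.0354, 0.0502]
ee_rot: [-3.136, -0.007, -1.553]
wrist_force: [0.3, -5.9, 1.6]
opening: -0.0001
```

```bash
for i in 1 2 3; do python3 -m jog '[[0,0.2,0,0],[0,0.2,0,0]]'|grep -E 'pos|force'; done
```

```text
tool_pos: [0.4578, 0.0399, 0.0502]
wrist_force: [0.3, -4.9, 1.3]
tool_pos: [0.4577, 0.0442, 0.0502]
wrist_force: [0.9, -4.6, 0.3]
tool_pos: [0.4577, 0.0485, 0.0502]
wrist_force: [0.9, -5.1, 0.1]
```

```bash
for i in 1 2 ; do python3 -m jog '[[0,0.15,0,0]]'|grep -E 'pos|force'; done;  python3 - <<'E'
from h import *
d=snap('side','side3')
b=cv2.imread('pics/side3.png')
cv2.imwrite('pics/sz3.png',cv2.resize(b[205:325,100:290],None,fx=4.2,fy=4.2,interpolation=cv2.INTER_CUBIC))
E
```

```text
tool_pos: [0.4577, 0.0503, 0.0501]
wrist_force: [1.4, -4.4, 0.1]
tool_pos: [0.4577, 0.0521, 0.05]
wrist_force: [-0.5, -4.3, 1.6]
```

View pics/sz3.png

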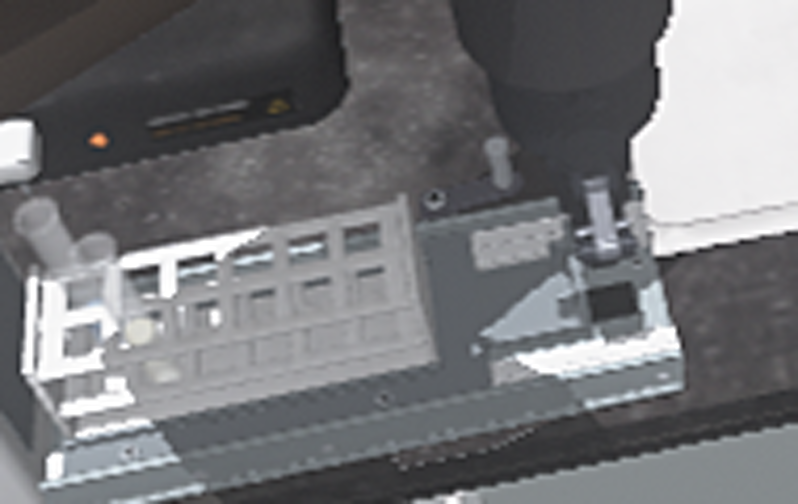

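```bash
for i in 1 2 3; do python3 -m jog '[[0,0.15,0,0]]'|grep -E 'pos|force'; done
```

```text
tool_pos: [0.4575, 0.0537, 0.0501]
wrist_force: [0.0, -5.0, 0.6]
tool_pos: [0.4571, 0.0542, 0.0501]
wrist_force: [5.3, -18.3, 2.5]
tool_pos: [0.4569, 0.0541, 0.0501]
wrist_force: [7.5, -18.7, 0.9]
```

```bash
for i in 1 2 3; do python3 -m jog '[[0,0.12,0,0]]'|grep -E 'pos|force'; done
```

```text
tool_pos: [0.457, 0.0541, 0.0502]
wrist_force: [6.5, -12.8, -1.0]
tool_pos: [0.457, 0.054, 0.0502]
wrist_force: [5.0, -12.9, 0.8]
tool_pos: [0.457, 0.054, 0.0502]
wrist_force: [4.8, -13.9, -0.3]
```

```bash
python3 -m jog '[[0,-0.5,0,0],[0,-1.5,0,0],[0,-3,0,0],[0,-3,0,0],[0,0,0,0]]'; python3 - <<'E'
from h import *
s=snap('side','side4');t=snap('top','top4')
b=cv2.imread('pics/side4.png')
cv2.imwrite('pics/sz4.png',cv2.resize(b[205:345,90:280],None,fx=4.2,fy=4.2,interpolation=cv2.INTER_CUBIC))
E
```

```text
time_s: 7.25
tool_pos: [0.4593, -0.0253, 0.0506]
ee_rot: [-3.135, -0.014, -1.549]
wrist_force: [0.6, 0.5, 0.0]
opening: 0.0003
```

View pics/sz4.png

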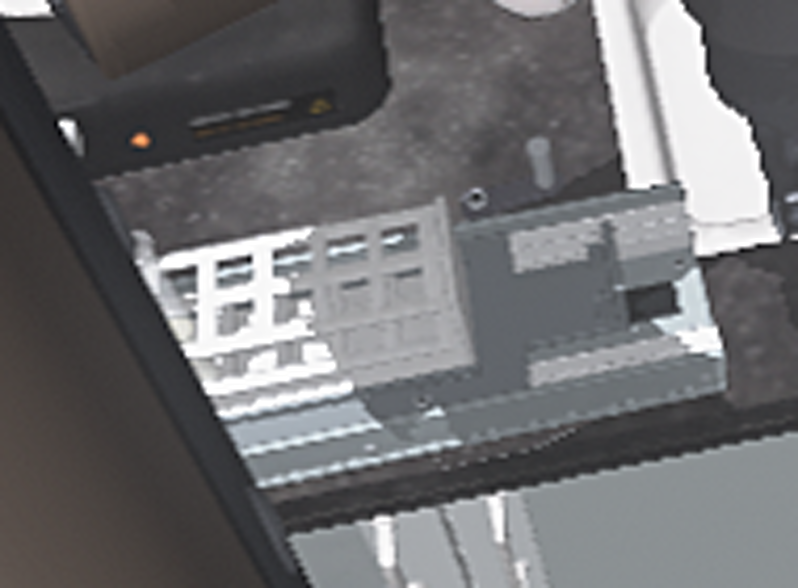

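View pics/top4.png

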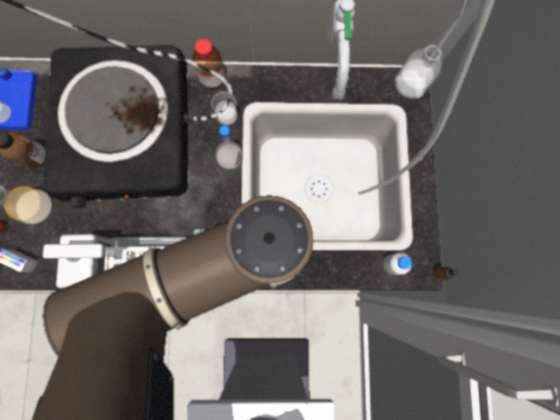

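```bash
python3 - <<'E'
from h import *
def pts(tag,zx,zy,oy,r=2):
    d=dict(np.load(f'pics/{tag}.npz'));u=int(round(90+zx/4.2));v=int(round(oy+zy/4.2))
    K=d['intrinsics'];R=Rt.from_euler('xyz',d['orientation']).as_matrix();o=[]
    for vv in range(v-r,v+r+1):
        for uu in range(u-r,u+r+1):
            z=d['range_z'][vv,uu]; o.append(R@np.array([(uu-K[0,2])/K[0,0]*z,-(vv-K[1,2])/K[1,1]*z,-z])+d['position'])
    return (np.median(o,0)*1000).round(1)
print('board now',pts('side4',510,310,205),pts('side4',560,300,205),pts('side4',590,270,205),pts('side4',510,340,205))
print('board before',pts('side0',630,200,225),pts('side0',680,180,225))
print('rail now',pts('side4',545,250,205,1),pts('side4',650,235,205,1),pts('side4',600,365,205,1))
print('rail before',pts('side0',660,135,225,1),pts('side0',690,258,225,1))
d=dict(np.load('pics/side4.npz'))
S=lambda x,y,z:cast(d,90-.38+x/4.2,205-.38+y/4.2,z)*1000
print('lip top far',S(606,222,.062),S(606,222,.068),'rackTop corner',S(443,200,.066),S(443,200,.072))
s=dict(np.load('pics/side0.npz'));print('rackcorner before',cast(s,90-.38+570/4.2,225-.38+85/4.2,.072)*1000)
E
```

```text
board now [450.3 122.5  31.7] [451.7  96.8  32.2] [464.8  79.8  32.4] [433.6 124.5  31.6]
board before [446.8  60.5  38. ] [454.4  33.4  37.8]
rail now [485.9  99.9  25.6] [483.3  44.6  24.8] [412.7  81.6  25.7]
rail before [492.2  38.6  25.7] [416.6  36.6  25.2]
lip top far [472.64045323  67.5192922   62.        ] [468.39006433  67.56937647  68.        ] rackTop corner [501.6141148  146.15718998  66.        ] [497.08564268 145.5200538   72.        ]
rackcorner before [502.01846893  80.77573911  72.        ]
```

```bash
python3 - <<'E'
from h import *
d=dict(np.load('pics/side4.npz'));s0=dict(np.load('pics/side0.npz'));t=dict(np.load('pics/top0.npz'))
S=lambda x,y,z:cast(d,90-.38+x/4.2,205-.38+y/4.2,z)*1000
print('pivot',S(475,198,.042),'pinhead',S(539,145,.072), 'lip',S(606,222,.062))
print('pin base',S(545,186,.040))
for z in(.02,.03): print('pinkflask top cam',cast(t,230,155,z)*1000,'side',cast(s0,217,195,z)*1000)
print('bottlecap',cast(t,225,130,.173)*1000,cast(s0,212,150,.173)*1000)
E
```

```text
pivot [517.25981488 132.2036979   42.        ] pinhead [520.86910934  94.3668767   72.        ] lip [472.64045323  67.5192922   62.        ]
pin base [518.2646827   95.48728653  40.        ]
pinkflask top cam [703.99805193  78.26352908  20.        ] side [704.49829574  81.50257336  20.        ]
pinkflask top cam [700.67836872  77.11719651  30.        ] side [694.65437873  81.39030466  30.        ]
bottlecap [704.43633409  71.87154798 173.        ] [697.36224704  74.34020547 173.        ]
```

```bash
python3 -m jog '[[0,0,3,0.9],[0,0,3,0.9],[2,1,1,0.9],[2,2,0,0.9],[2,2,0,0.9],[1,2,0,0.9],[0,1,0,0],[0,0,0,0]]'
```

```text
time_s: 8.15
tool_pos: [0.5335, 0.0672, 0.1251]
ee_rot: [-3.128, -0.015, -0.762]
wrist_force: [0.2, -0.9, -0.1]
opening: -0.0003
```

```bash
python3 -m jog '[[0.6,-0.2,-2.5,0],[0,0,-2.5,0],[0,0,-1.5,0],[0,0,-0.6,0],[0,0,0,0]]'; python3 - <<'E'
from h import *
s=snap('side','side5')
b=cv2.imread('pics/side5.png')
cv2.imwrite('pics/sz5.png',cv2.resize(b[175:315,150:340],None,fx=4.2,fy=4.2,interpolation=cv2.INTER_CUBIC))
E
```

```text
time_s: 8.65
tool_pos: [0.5374, 0.066, 0.0529]
ee_rot: [-3.126, -0.015, -0.771]
wrist_force: [0.5, 0.6, 0.3]
opening: -0.0
```

View pics/sz5.png

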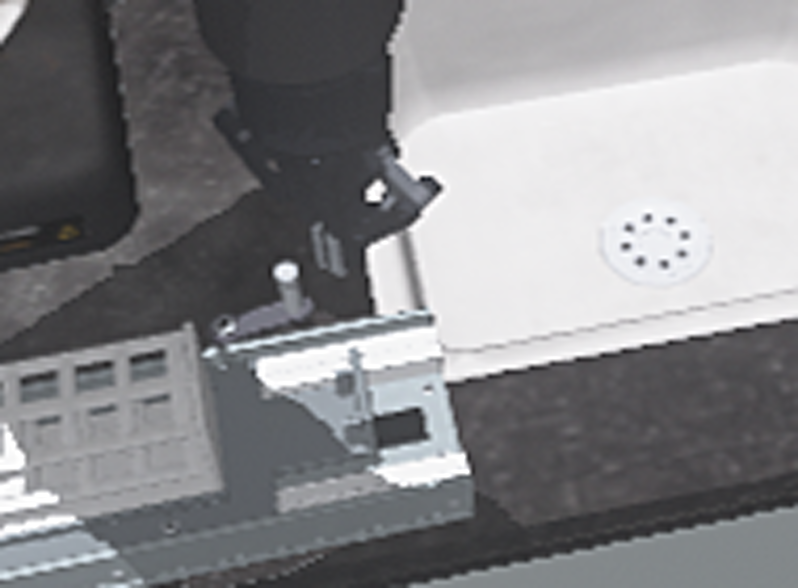

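```bash
python3 -m jog '[[-0.3,0.3,0,0],[-0.3,0.3,0,0],[-0.3,0.3,0,0]]'|grep -E 'pos|force';for i in 1 2 3 ; do python3 -m jog '[[-0.3,0.3,0,0],[-0.3,0.3,0,0]]'|grep -E 'pos|force'; done
```

```text
tool_pos: [0.5293, 0.0758, 0.0557]
wrist_force: [0.3, 1.5, 0.2]
tool_pos: [0.5213, 0.0795, 0.0562]
wrist_force: [2.6, -24.3, 1.4]
tool_pos: [0.5105, 0.0798, 0.0557]
wrist_force: [-0.1, -8.8, 3.9]
tool_pos: [0.5012, 0.0826, 0.0558]
wrist_force: [-0.5, -4.5, 1.6]
```

```bash
python3 - <<'E'
from h import *
s=snap('side','side6')
b=cv2.imread('pics/side6.png')
cv2.imwrite('pics/sz6.png',cv2.resize(b[205:315,150:290],None,fx=5.5,fy=5.5,interpolation=cv2.INTER_CUBIC))
g=np.clip(cv2.imread('pics/sz6.png').astype(float)*1.8+20,0,255);cv2.imwrite('pics/sz6.png',g)
E
```

```text
[ WARN:0@2.126] global loadsave.cpp:1063 imwrite_ Unsupported depth image for selected encoder is fallbacked to CV_8U.
```

View pics/sz6.png

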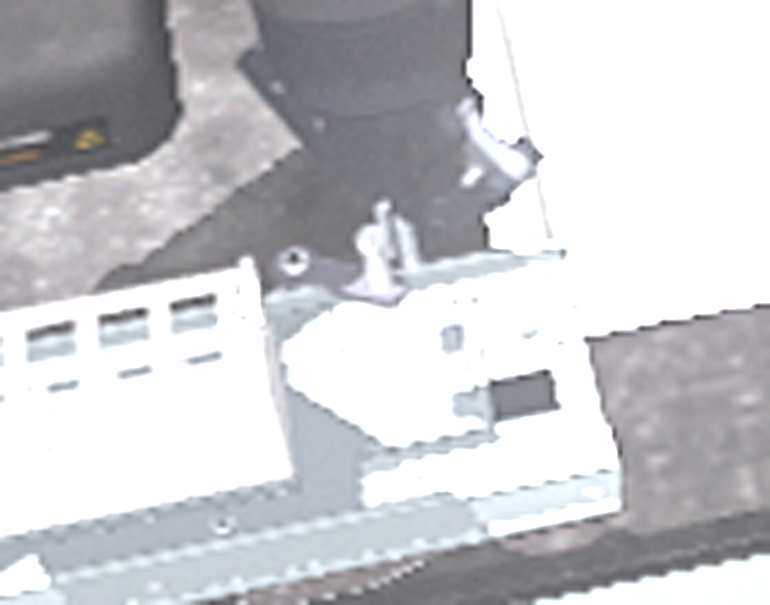

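```bash
python3 - <<'E'
from h import *
d=dict(np.load('pics/side6.npz'))
print(cast(d,150-.4+370/5.5,205-.4+230/5.5,.072)*1000,cast(d,150-.4+375/5.5,205-.4+288/5.5,.040)*1000, cast(d,150-.4+293/5.5,205-.4+262/5.5,.042)*1000)
print(read_state()['tool_pos'],read_state()['ee_rot'],read_state()['wrist_force'])
E
```

```text
[501.95276723  98.92410092  72.        ] [497.44309797 101.51777507  40.        ] [515.90297747 131.98454826  42.        ]
[0.50079639 0.08288594 0.05577175] [ 3.13703679 -0.01779359 -0.77367972] [-3.86061089 -4.56165552  2.79833614]
```

```bash
python3 -m jog '[[0.3,-0.8,-0.3,0],[1,0,0,0],[0.6,0,0,0],[0,0,0,0]]'; python3 -m jog '[[0,0.4,0,0],[0,0.4,0,0]]'
```

```text
time_s: 10.05
tool_pos: [0.5227, 0.0756, 0.0534]
ee_rot: [3.141, -0.019, -0.773]
wrist_force: [-0.5, -0.1, 0.2]
opening: 0.0001
time_s: 10.25
tool_pos: [0.5233, 0.0838, 0.0531]
ee_rot: [3.141, -0.019, -0.774]
wrist_force: [-0.7, 0.3, 0.3]
opening: 0.0001
```

```bash
for i in 1 2 3 4 5; do python3 -m jog '[[-0.3,0.25,0,0],[-0.3,0.25,0,0]]'|grep -E 'pos|force'; done
```

```text
tool_pos: [0.5171, 0.0896, 0.0529]
wrist_force: [-1.2, 0.3, 0.3]
tool_pos: [0.51, 0.0949, 0.0529]
wrist_force: [0.5, -1.9, 0.5]
tool_pos: [0.503, 0.1001, 0.053]
wrist_force: [1.3, -1.0, -0.5]
tool_pos: [0.4972, 0.1061, 0.0533]
wrist_force: [2.4, -0.6, -0.4]
tool_pos: [0.4918, 0.1122, 0.0537]
wrist_force: [3.8, -0.3, -0.3]
```

```bash
python3 - <<'E'
from h import *
s=snap('side','side7')
b=cv2.imread('pics/side7.png')
b=cv2.resize(b[205:315,130:270],None,fx=5.5,fy=5.5,interpolation=cv2.INTER_CUBIC)
cv2.imwrite('pics/sz7.png',np.clip(b.astype(float)*1.6+20,0,255).astype('uint8'))
E
```

```text
(no output)
```

View pics/sz7.png

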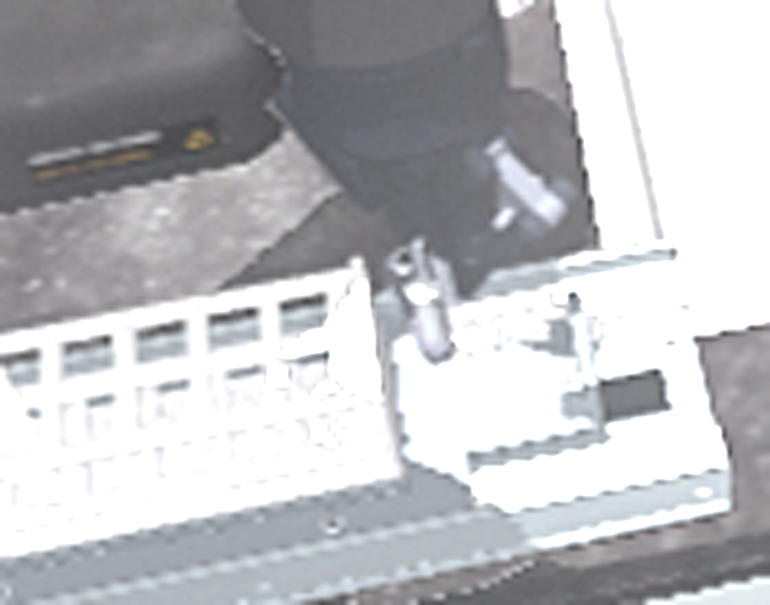

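```bash
python3 - <<'E'
from h import *
d=dict(np.load('pics/side7.npz'))
p=cast(d,130-.4+422/5.5,205-.4+292/5.5,.072)*1000;c=read_state()['tool_pos']*1000;r=p-c
print(p,c,'d',(-r[0]+r[1])*.707,'n',(-r[0]-r[1])*.707, 'th',np.arctan2(517-p[0],132-p[1]))
E
```

```text
[477.86757804 123.77677342  72.        ] [491.40910336 112.38141978  53.80168161] d 17.63037342419922 n 1.5173433774042795 th 1.3636715319802932
```

Pin at about 1.36 rad, centred on the finger face. Continue towards the stop.

```bash
for i in 1 2 3 4 5; do python3 -m jog '[[-0.1,0.25,0,0]]'|grep -E 'pos|force'; done
```

```text
tool_pos: [0.4905, 0.1151, 0.0539]
wrist_force: [3.4, -1.4, -1.0]
tool_pos: [0.4898, 0.118, 0.054]
wrist_force: [4.2, -1.0, -2.0]
tool_pos: [0.4893, 0.1192, 0.0541]
wrist_force: [19.2, -22.8, -7.8]
tool_pos: [0.4892, 0.1193, 0.0541]
wrist_force: [20.9, -25.5, -7.9]
tool_pos: [0.4893, 0.1191, 0.0541]
wrist_force: [18.0, -22.8, -6.1]
```

```bash
python3 -m jog '[[0.4,-0.5,0,0],[1,-1,0,0],[1,-1,1,0],[1,-1,3,0],[0,-2,4,0],[0,-4,4,0],[0,-4,4,0],[0,-4,2,0],[0,-4,0,0],[0,-4,0,0],[0,-4,0,0],[0,0,0,0],[0,0,0,0]]'; python3 - <<'E'
from h import *
snap('top','top8');snap('side','side8')
b=cv2.imread('pics/side8.png')
b=cv2.resize(b[205:345,90:280],None,fx=4.2,fy=4.2,interpolation=cv2.INTER_CUBIC)
cv2.imwrite('pics/sz8.png',b)
E
```

```text
time_s: 13.1
tool_pos: [0.5149, -0.179, 0.2283]
ee_rot: [3.124, -0.021, -0.771]
wrist_force: [-0.4, 0.1, -0.2]
opening: 0.0001
```

View pics/sz8.png

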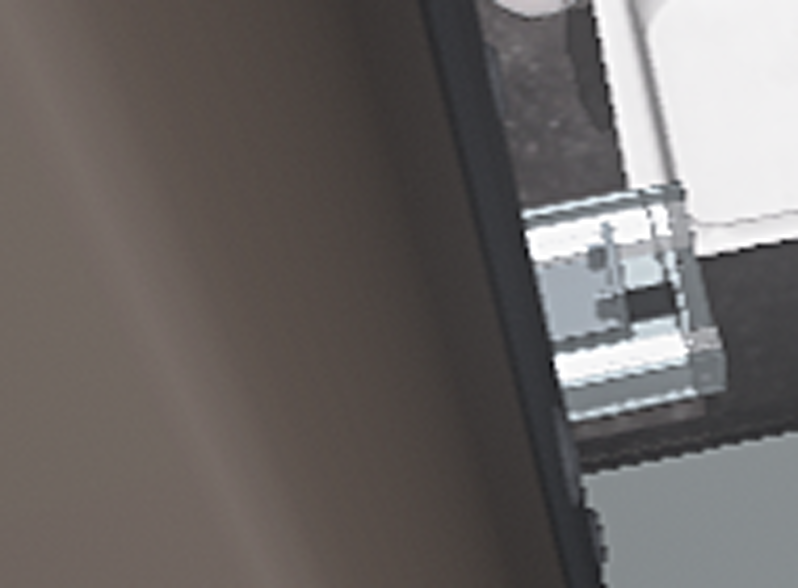

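View pics/top8.png

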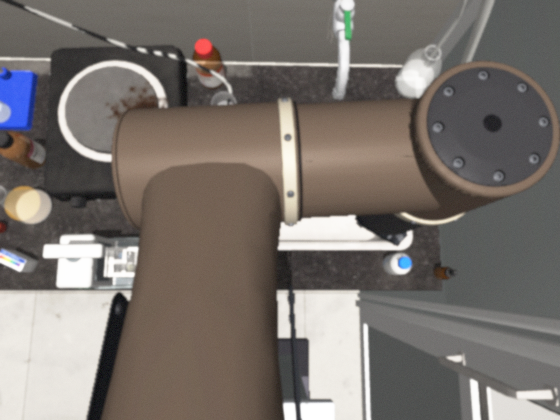

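```bash
python3 -m jog '[[0,1,3,0],[0,3,3,0],[0,4,3,0],[0,4,1,0],[0,4,0,0],[0,4,0,0],[0,4,0,0],[0,4,0,0],[0,4,0,0],[0,4,0,0],[0,4,0,0],[-0.5,4,0,0],[0,0,0,0]]'; python3 -m jog '[[-2.5,3,0,0],[-2.5,3,0,0],[-2.5,3,0,0],[-2.5,3,0,0],[-2.5,3,0,0],[-2.5,3,0,0],[-2.5,3,0,0],[-2.5,3,0,0],[-2.5,3,0,0],[-2.5,3,0,0],[-2.5,3,0,0],[0,0,0,0],[0,0,0,0]]'; python3 - <<'E'
from h import *
t=snap('top','top9');snap('side','side9')
b=cv2.imread('pics/side9.png')
b=cv2.resize(b[205:345,90:280],None,fx=4.2,fy=4.2,interpolation=cv2.INTER_CUBIC)
cv2.imwrite('pics/sz9.png',b)
b=cv2.imread('pics/top9.png')
cv2.imwrite('pics/tz9.png',cv2.resize(b[215:300,90:280],None,fx=4.2,fy=4.2,interpolation=cv2.INTER_CUBIC))
E
```

```text
time_s: 14.5
tool_pos: [0.498, 0.2954, 0.3305]
ee_rot: [3.123, -0.014, -0.747]
wrist_force: [0.8, 0.7, 0.3]
opening: 0.0002
time_s: 15.8
tool_pos: [0.1916, 0.6423, 0.3273]
ee_rot: [3.115, -0.015, -0.722]
wrist_force: [0.0, 0.2, -0.7]
opening: -0.0001
```

View pics/sz9.png

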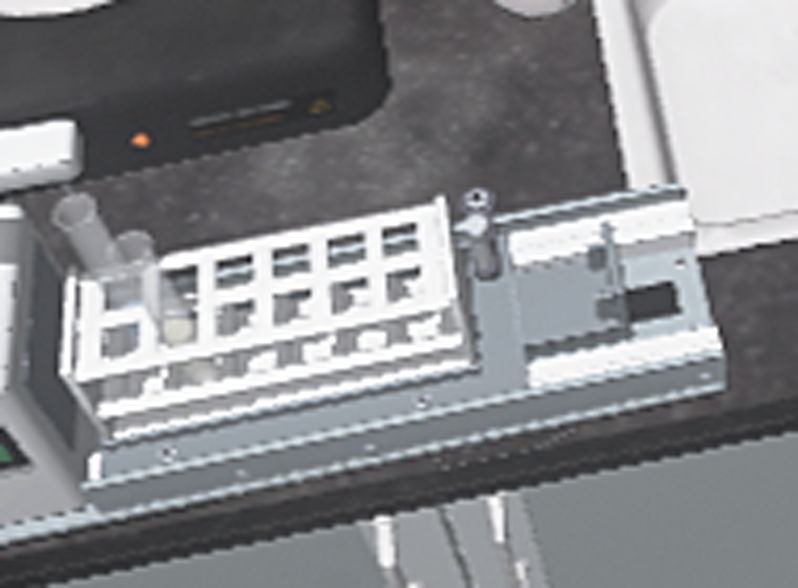

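View pics/tz9.png

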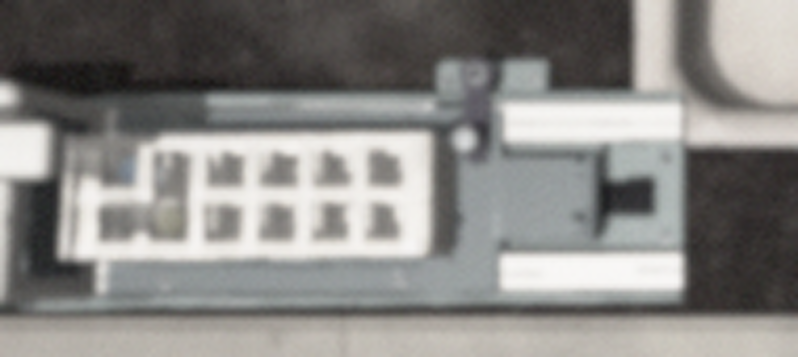

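```bash
python3 - <<'E'
from h import *
t=dict(np.load('pics/top9.npz'));d=dict(np.load('pics/side9.npz'))
T=lambda x,y,z:cast(t,90-.38+x/4.2,215-.38+y/4.2,z)
a=T(464,140,.072)*1000;b=T(476,73,.042)*1000
print(a,b,np.arctan2(b[0]-a[0],b[1]-a[1]))
S=lambda x,y,z:cast(d,90-.38+x/4.2,205-.38+y/4.2,z)*1000
a=S(471,225,.072);b=S(476,198,.042);print(a,b,np.arctan2(b[0]-a[0],b[1]-a[1]))
K=d['intrinsics'];R=Rt.from_euler('xyz',d['orientation']).as_matrix()
for u,v in((214,276),(225,278),(208,284),(150,305),(180,300)):
    o=[]
    for vv in range(v-1,v+2):
        for uu in range(u-1,u+2):
            z=d['range_z'][vv,uu];o.append(R@np.array([(uu-K[0,2])/K[0,0]*z,-(vv-K[1,2])/K[1,1]*z,-z])+d['position'])
    print((np.median(o,0)*1000).round(1))
E
```

```text
[480.18560775 130.23296669  72.        ] [518.08033286 130.84076025  42.        ] 1.5547587000686511
[478.730868   133.18621677  72.        ] [517.14238609 131.69138854  42.        ] 1.6096928442395515
[455.5 115.4  32.5]
[445.9  93.3  31.8]
[439.8 130.   31.7]
[415.9 249.2  33.6]
[415.1 189.2  31.9]
```

Board is flat at 32 mm along its length and the keeper is at about 1.57 rad, so I'm handing in.

```bash
python3 - <<'E'
from workcell import *
print(finish_job())
E
```

```text
the job is handed in; nothing more can be done
None
```

The carrier is seated and locked. I pushed it by its tail lip with closed fingertips until it stopped in the notches, then swung the keeper over the board by its pin to its stop. I handed the job in at about 16 s of the 51 s.

**Last checks:**
- **Board:** its top reads 31.7 to 32.5 mm at four points (33.6 mm at one noisy point near the front), against 38 mm while riding, so it lies flat in the notches.
- **Keeper:** the angle is 1.55 rad in the top view and 1.61 rad in the side view. The stop is at 1.57, so both agree within camera error.
- **Tubes and clearance:** both tubes still stand in the rack, and the arm is clear with the wrist force near zero.

**Forces:**
- **Carrier:** the push ran at about 3 to 8 N, with about 20 N (sideways component included) against the end stop.
- **Keeper:** my first diagonal push on the pin jammed, reading about 24 N, and slid towards the finger's edge. I backed off and pushed again squarely, which took 2 to 4 N and about 34 N at the stop.

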